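# Set the suction iris to its mark and lock it

### The arm

A 6-joint arm with a two-finger parallel gripper is mounted at the origin on a cart in front of the work surface, level with it; the furniture and walls round the work are solid. World frame = base frame: x ahead of the robot, y to its left, z up, the work surface at z = 0. Lengths are in m, angles in rad, forces in N, time in s.
With the tool pointing down it reaches from about 0.35 to 0.875 m from the base axis. Payload 15.5 kg.
Tool frame: the origin (TCP) lies between the finger pads; the fingertips stand 17 mm ahead of it and the grasp point (between the pads) lies 2 mm behind it (finger_overhang is the distance from the TCP to the fingertips, in m); y points along the fingers, z is the direction in which the jaws open and shut, and the axes are right-handed (so a half turn about y gives the same grasp; the last joint's range is limited). The gripper opens to 85 mm and grips with 20 to 120 N. Pads are 22 mm wide; open, the fingers measure 114 mm over their backs; the gripper's body (76 mm by 85 mm) begins 54 mm behind the grasp point. The pads swing forward as they close: fully open they stand 13 mm farther back than shut.
Start: joints at [-1.379, 0.494, 1.345, -0, 1.302, -0.096], TCP at [0.177, -0.599, 0.248] pointing down, gripper open.
Joint ranges: [-2.91, 2.91], [-0.82, 2.16], [0.22, 2.67], [-1.22, 4.37], [0.12, 2.79], [-3.08, 3.08]. Speed limits (rad/s): [1.89, 1.89, 2.57, 3.01, 3.01, 3.01].

### API

Orientations are given as a rotation vector (axis times angle).
In Python, from workcell import state, get_image, camera_params, sign_off, finger_overhang gives the robot as it stands.
- The arm moves only by the tool jog_arm, never from a script. Its argument "increments" is a list of rows, each an object with "translation": the shift along the world's x, y, z in cm, a list of three; "rot": the turn, a rotation vector about the world's x, y, z in rad, a list of three; "claw": the opening, from 0 (shut) to 1 (fully open). In form: [{"translation": [x, y, z], "rot": [ax, ay, az], "claw": claw}, ...]. A call has 1 to 8 rows; each row shifts and turns the commanded pose from where the row before left it; what a row does not reach is not made up. A row lasts 1/8 s, in which the tool goes at most 62.5 mm and 10.7 degrees, less where a joint would pass 70% of its speed; a pose out of reach is approached as far as the arm can. A call is refused whole if a number of a shift passes 6.25 or a number of a turn 0.188, either way. A call with a gripper value outside its range is refused whole. The fingers move at their own pace and stop on an object; "force" is the grip in N (left out, the last holds). Time passes only in rows, so rows that do not move let the fingers close. It gives the time, the measured TCP pose, the force and the opening at its end, in the units of the state.
- state(): the state, without advancing time (a new reading comes with each control period).
- get_image(name): name is "scene" or "top"; returns the picture (384x512x3 uint8, red, green, blue); there is no depth.
- camera_params(name): a dict with "fov_y" (degrees; the focal length in pixels is half the picture's height over the tangent of half this angle, whatever the lens; pixels are square), "cx", "cy" (the principal point, pixels), "D" ([k1, k2, p1, p2, k3] as OpenCV has them; the pictures are not rectified), "extrinsics" (4x4, takes a point from camera to world coordinates). Camera axes: x right, y up, looking along -z (the intrinsics and any distortion apply to the point x, -y, -z); pixel columns grow to the right and rows downward; lengths in m; the calibration is good to about 2 mm. A picture is of the moment at which its call begins. camera_params takes no time and is no camera call.
- sign_off(): hands the job in, once; it reports no verdict.
The state is a dict: "clock": time; "qpos": joint angles; "qd": joint speeds; "tau": joint torques, N m; "ee_pos": TCP position; "ee_rot": TCP orientation; "ft_force": force on the tool from outside, world axes, zero at the start; "moment": the same for the moment, N m; "opening": opening from 0.0 (shut) to 1.0 (fully open).
Only numpy, scipy, OpenCV 4.12 (cv2) and the standard library are available. Lean on these libraries where they do the work, as an engineer would, in place of code of your own. Each camera call takes 0.05 s, during which the arm holds its last target. There are 200 camera calls.

### The job

Push the lever of the iris valve round with a fingertip until its pointer stands in the gap of the fork-shaped marker on the scale, and only then press the lock plunger beside it fully down and leave it down. Only push: do not pinch the lever's grip, and leave the marker and the loose things lying around where they are. Finish clear of everything.

Things in the scene. Friction and masses are not known exactly. Their poses are not given: they have to be found in the camera images.
- iris_axis (a point): Vertical axis of the iris valve, 40 mm above the worktop. The valve is screwed down: a grey round foot (156 mm across, 12 mm high) with a fan-shaped scale on its -x side (radius up to 120 mm from the axis, 12 mm high), a hollow aluminium drum in the middle (outer radius 46 mm, top 70 mm above the worktop) and a dark turning ring round the drum (radius 62 mm, top at 34 mm). Frame: x, y of the valve, z up; the scale side (-x) roughly faces the robot.
- iris_ring (a joint): Angle of the turning ring and its lever about the axis, rad: 0 = lever along the valve's -x (middle of the scale), positive = counter-clockwise seen from above. Stops at -1.05 and +1.05. It starts near its negative stop (the robot's left end of the scale). Pushing the grip along its arc takes about 1.5 N; it stays where it is left.
- grip_post (a point): Centre of the upright black grip on the lever, 80 mm from the axis, 56 mm above the worktop. The grip is oval, 22 mm along the arc and 14 mm radially, standing free from 34 to 77 mm above the worktop; its two sides are called iris_ring_c4 (clockwise end, the robot's left at the middle of the scale) and iris_ring_c5 (the other). Under it runs the flat lever (16 mm wide). This point turns with the ring; its frame's -x points outward from the axis.
- pointer_tip (a point): Tip of the thin steel pointer (4 mm wide) that continues the lever outward beyond the grip: 99 mm from the axis, 30 mm above the worktop.
- fork_gap (a point): The point where the pointer's tip must stand: the mouth of the gap between the two prongs of the steel fork-shaped marker clipped on the scale's outer rim; 99 mm from the axis, 30 mm above the worktop. The gap is 14 mm wide; the prongs reach 34 mm above the worktop and stand 102 to 118 mm from the axis. The marker can be shifted along the rim if knocked; it is to stay where it is. It lies at least 0.4 rad from the lever's start, on the counter-clockwise side.
- lock_plunger (a joint): Travel of the lock plunger, m: 0 = up (start), 0.010 = fully down. It moves straight down with about 3 N of friction, ends on a hard stop and stays down.
- plunger_top (a point): Centre of the top of the lock plunger, a black round button 30 mm across in a dark round collar (42 mm across, top 36 mm above the worktop), on the valve's -y side (robot's right), 118 mm from the axis. The top stands 52 mm above the worktop when up and 42 mm when fully down.
- star_knob_b: Loose black star knob, 41 mm across, 32 mm high, lying left behind the valve; leave alone. Origin at the centre of its underside.
- bearing_b: Loose ball bearing, 35 mm across, 11 mm high, lying right in front of the plunger; leave alone. Origin at the centre of its underside.
- clamp_b: Loose black spring clamp with orange tips, 103 mm long, 20 mm high, lying in front of the scale; leave alone. Origin at the centre of its underside.
- tape_b: Loose roll of brown tape, 108 mm across, 48 mm high, lying at the left; leave alone. Origin at the centre of its underside.

How it is judged:
By the outcome, as a careful person would: the job done as asked, in the order asked, and still so for the second after the job is handed in, with the robot touching nothing.
It also fails if it takes over 45 s, if anything falls off the work surface, if the arm or the gripper's body presses on something with over 40 N, if the wrist force passes 120 N, or if a joint passes its speed limit or range.

## Working session

There is one attempt and no reset: what is moved stays moved. The work goes in short steps, Python scripts to look and compute and a tool call to move; the robot and the scene stay as the last step left them, time stands still between calls to the robot, and variables do not carry over. Pictures are saved under pics/ and viewed, about 8 in all and at most 12, crops included, and the job is handed in when it is done.

Besides the shell and the picture viewer there is one more tool, called as name(argument=value, ...), one argument or row to a line, values as JSON. jog_arm: Moves the arm, as the interface text tells. Its arguments: {"type":"object","properties":{"increments":{"type":"array"},"force":{"type":"number"}},"required":["increments"]}

```bash
mkdir -p pics; cat > h.py <<'E'
import numpy as np, cv2
from workcell import *
def KD(n):
    p=camera_params(n); f=192/np.tan(np.radians(p["fov_y"])/2)
    return np.array([[f,0,p["cx"]],[0,f,p["cy"]],[0,0,1]]),np.array(p["D"],float),np.array(p["extrinsics"])
def ray(n,uv,z):
    K,D,E=KD(n); q=cv2.undistortPoints(np.array(uv,float).reshape(-1,1,2),K,D).reshape(-1,2)
    d=np.c_[q[:,0],-q[:,1],-np.ones(len(q))]@E[:3,:3].T; o=E[:3,3]
    return o+d*((z-o[2])/d[:,2])[:,None]
def proj(n,P):
    K,D,E=KD(n); c=(np.atleast_2d(P)-E[:3,3])@E[:3,:3]; c=c*[1,-1,-1]
    return cv2.projectPoints(c,np.zeros(3),np.zeros(3),K,D)[0].reshape(-1,2)
def snap(n,f):
    im=get_image(n)[:,:,::-1].copy(); cv2.imwrite(f,im); return im
E
python3 - <<'E'
from h import *
print(state())
for n in("scene","top"):
    snap(n,f"pics/{n}0.png"); K,D,E=KD(n); print(K[0,0],D,E.round(3).tolist())
a=[cv2.imread(f"pics/{n}0.png") for n in("scene","top")]
E
```

```text
{'clock': 0.0, 'qpos': array([-1.37949754e+00,  4.94157401e-01,  1.34613210e+00, -7.48455727e-06,
        1.30252967e+00, -9.54876491e-02]), 'qd': array([-1.72613047e-03,  1.57578204e-03,  7.31828328e-04,  7.40103666e-05,
        6.16848968e-04, -2.58928478e-03]), 'tau': array([ 5.78639534e-03, -8.82163811e+01, -3.83871424e+01,  4.32174284e-04,
        1.01387763e-02,  2.93416679e-05]), 'ee_pos': array([ 0.17673619, -0.59912691,  0.24771596]), 'ee_rot': array([-0.29859591,  2.06885316, -2.06629461]), 'ft_force': array([-0.23749233,  0.06977774,  0.99547641]), 'moment': array([ 0.00081992, -0.00881732,  0.01852741]), 'opening': 0.999572686610253}
448.45097409741044 [-0.0176813  0.         0.         0.         0.       ] [[0.786, 0.275, -0.553, -0.129], [-0.618, 0.338, -0.71, -0.674], [-0.008, 0.9, 0.436, 0.539], [0.0, 0.0, 0.0, 1.0]]
452.15528129431317 [0.04534418 0.         0.         0.         0.        ] [[-0.014, 0.992, -0.127, 0.339], [-1.0, -0.014, 0.005, 0.13], [0.003, 0.127, 0.992, 1.217], [0.0, 0.0, 0.0, 1.0]]
```

View pics/top0.png

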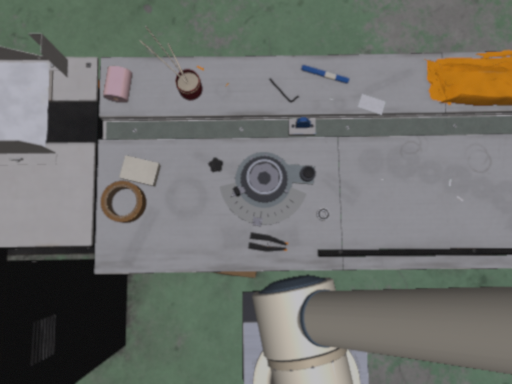

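View pics/scene0.png

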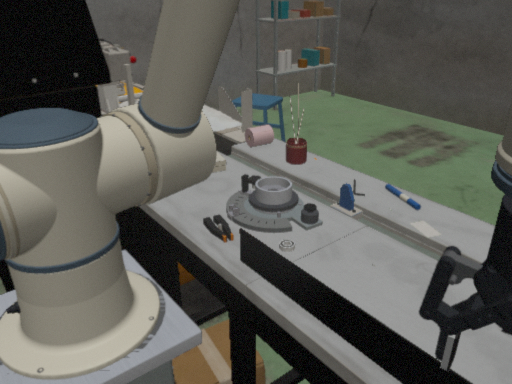

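Top: the drum is at about (264,178), the grip at (238,191), the fork at about (257,221) and the plunger at (307,173). A low black wall runs along row 253, right of column 318. I'll zoom in on both views.

```bash
python3 - <<'E'
from h import *
t=cv2.imread("pics/top0.png")[140:260,205:345]; s=cv2.imread("pics/scene0.png")[165:265,195:335]
a=cv2.resize(t,None,fx=5.6,fy=5,interpolation=2) if 0 else cv2.resize(t,None,fx=5,fy=5,interpolation=cv2.INTER_CUBIC)
cv2.imwrite("pics/topc.png",a); cv2.imwrite("pics/scc.png",cv2.resize(s,None,fx=5,fy=5,interpolation=cv2.INTER_CUBIC))
for nm,uv,z in(("drum",(264,178),.07),("grip",(238,191),.077),("plg",(307,173),.052),("fork",(257,221),.034),("wall",(318,253),.1),("wallR",(510,252),.1)): print(nm,ray("top",[uv],z).round(4))
E
```

```text
drum [[0.5176 0.1005 0.07  ]]
grip [[0.484  0.1673 0.077 ]]
plg [[ 0.532  -0.0124  0.052 ]]
fork [[0.4098 0.1198 0.034 ]]
wall [[ 0.3257 -0.0275  0.1   ]]
wallR [[ 0.3233 -0.4897  0.1   ]]
```

View pics/topc.png

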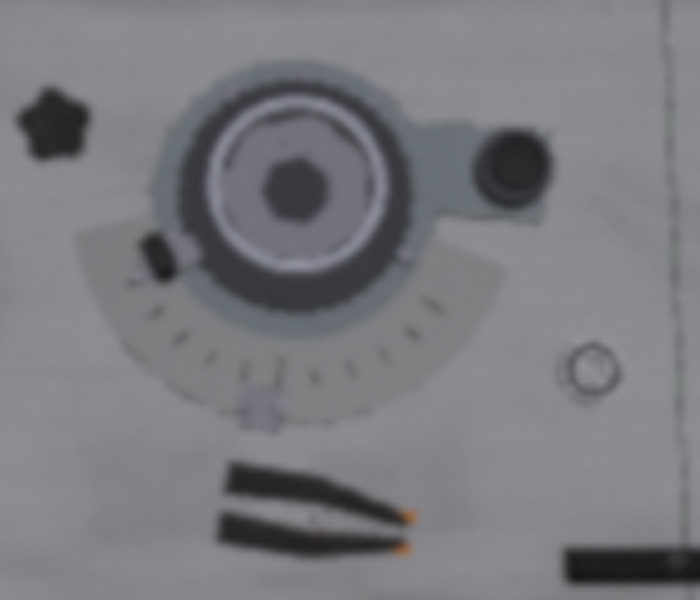

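View pics/scc.png

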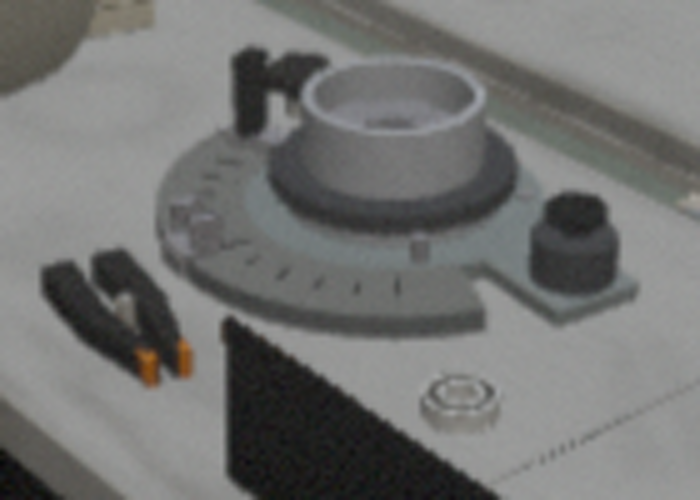

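Top crop: drum rim centre at about (297,184), grip (158,257), two-prong fork (261,407), button (518,165). The scene crop shows the fork prongs at (181,212) and (207,230), and the wall rising in front at the right. Next I'll measure these points.

```bash
python3 - <<'E'
from h import *
t=cv2.imread("pics/top0.png"); o=(205,140)
big=cv2.imread("pics/topc.png"); hsv=cv2.cvtColor(big,cv2.COLOR_BGR2HSV)
px=lambda p:(np.array(p,float)+.5)/5-.5+o
def cc(mask,seed):
    n,l,st,c=cv2.connectedComponentsWithStats(mask.astype(np.uint8)); k=l[seed[1],seed[0]]
    return l==k,st[k],c[k]
print("px fork",big[408,246],big[408,261],big[408,275],"scale",big[380,210],"grip",big[257,158],"plg",big[165,518],big[165,485])
v=hsv[...,2]
g,st,c=cc(v<60,(158,257)); print("grip",st,c,ray("top",px(c)[None],.077))
# drum rim: bright ring
m=(v>150)&(np.hypot(*(np.indices(v.shape)[::-1]-np.array([297,184])[:,None,None]))<110)
ys,xs=np.nonzero(m); el=cv2.fitEllipse(np.c_[xs,ys].astype(np.float32)); print("rim",el,ray("top",px(el[0])[None],.07))
# foreground fork: compare blue-green contrast
b=big.astype(int); bl=b[...,0]-b[...,1]
f,st,c=cc((bl>4)&(v>100)&(np.indices(v.shape)[0]>380)&(np.indices(v.shape)[0]<440)&(abs(np.indices(v.shape)[1]-261)<40),(248,408)); print("fork",st,c,ray("top",px(c)[None],.034))
p,st,c=cc(v<42,(518,165)); print("plg",st,c,ray("top",px(c)[None],.052))
for q,z in(((246,408),.034),((276,408),.034),((261,390),.034),((261,430),.03),((515,165),.052),((513,170),.036)): print(q,ray("top",px(q)[None],z).round(4))
s=lambda p:(np.array(p,float)+.5)/5-.5+(195,165)
for q,z in(((181,205),.034),((207,222),.034),((575,205),.052),((395,92),.07),((249,55),.077),((228,322),.1),((228,470),0)): print("sc",q,ray("scene",s(q)[None],z).round(4))
E
python3 - <<'E'
import sys; sys.path.insert(0,'.')
import cv2
b=cv2.imread('pics/topc.png')[370:450,210:320]; s=cv2.imread('pics/scc.png')[170:270,140:260]
cv2.imwrite('pics/f.png',cv2.hconcat([cv2.convertScaleAbs(cv2.resize(b,(400,300)),alpha=2.2,beta=-120),cv2.convertScaleAbs(cv2.resize(s,(360,300)),alpha=1.8,beta=-60)]))
E
```

```text
px fork [116 106 108] [127 116 117] [122 112 113] scale [129 126 126] grip [43 41 41] plg [45 43 44] [57 52 51]
grip [144 237  31  43 807] [159.45477076 257.69268897] [[0.4837448  0.17108975 0.077     ]]
rim ((297.818115234375, 264.1664733886719), (4.15058708190918, 18.442533493041992), 89.58229064941406) [[0.48030875 0.10067432 0.07      ]]
fork [ 222  381   79   59 3078] [260.24236517 414.10916179] [[0.40609171 0.12073776 0.034     ]]
plg [     0      0    700    600 411516] [348.60592298 296.92594942] [[0.46506277 0.07419164 0.052     ]]
(246, 408) [[0.4094 0.1281 0.034 ]]
(276, 408) [[0.4092 0.1125 0.034 ]]
(261, 390) [[0.4187 0.1202 0.034 ]]
(261, 430) [[0.398  0.1204 0.03  ]]
(515, 165) [[ 0.5331 -0.014   0.052 ]]
(513, 170) [[ 0.5331 -0.0148  0.036 ]]
sc (181, 205) [[0.409  0.1235 0.034 ]]
sc (207, 222) [[0.4086 0.1014 0.034 ]]
sc (575, 205) [[ 0.5323 -0.0205  0.052 ]]
sc (395, 92) [[0.5225 0.0983 0.07  ]]
sc (249, 55) [[0.484  0.1678 0.077 ]]
sc (228, 322) [[ 0.2975 -0.0706  0.1   ]]
sc (228, 470) [[ 0.3231 -0.0311  0.    ]]
```

View pics/f.png

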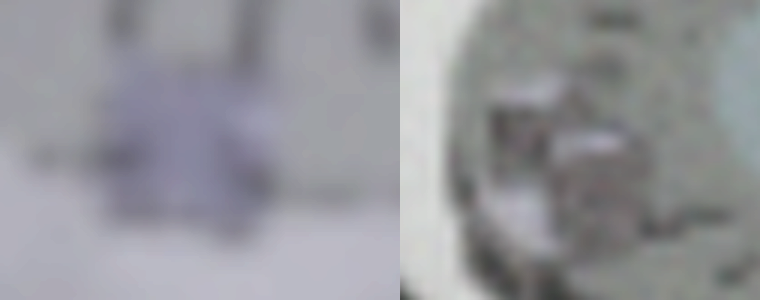

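```bash
python3 - <<'E'
from h import *
from scipy.spatial.transform import Rotation as Rn
print(finger_overhang() if callable(finger_overhang) else finger_overhang)
s=state(); R=Rn.from_rotvec(s["ee_rot"]).as_matrix(); print(R.round(3)); print("jaw ang",np.arctan2(R[1,2],R[0,2]),s["qpos"].round(3))
A=np.array([.5215,.1])
px=lambda p,o:(np.array(p,float)+.5)/5-.5+o
print("axis",ray("top",px((297,183.5),(205,140))[None],.07))
print("scene fork",ray("scene",px((196,209),(195,165))[None],.034))
for th in(-1.076,-.8,-.5,-.16):
    er=-np.array([np.cos(th),np.sin(th)]); et=np.array([np.sin(th),-np.cos(th)])
    print(th,(A+.08*er-.022*et).round(4),"jaw",np.arctan2(er[1],er[0]).round(3))
for z in(.04,.06,.08,.1,.12): print(z,((proj("scene",[.3231,-.0311,z])-(195,165))*5).round(0))
E
```

```text
0.017
[[-0.959 -0.     0.283]
 [-0.283  0.001 -0.959]
 [-0.    -1.    -0.001]]
jaw ang -1.2839938861634264 [-1.379  0.494  1.346  0.     1.302 -0.096]
axis [[0.52204066 0.10038415 0.07      ]]
scene fork [[0.41224229 0.11552822 0.034     ]]
-1.076 [0.5029 0.1809] jaw 2.066
-0.8 [0.4815 0.1727] jaw 2.342
-0.5 [0.4618 0.1577] jaw 2.642
-0.16 [0.446  0.1345] jaw 2.982
0.04 [[223. 387.]]
0.06 [[222. 346.]]
0.08 [[221. 303.]]
0.1 [[220. 260.]]
0.12 [[218. 216.]]
```

jog_arm(
  increments=[
    {"translation": [3, 3, 0], "rot": [0, 0, 0.02], "claw": 0},
    {"translation": [3, 4, 0], "rot": [0, 0, 0.03], "claw": 0},
    {"translation": [3, 4.5, 0], "rot": [0, 0, 0.03], "claw": 0},
    {"translation": [3, 4.5, 0], "rot": [0, 0, 0.03], "claw": 0},
    {"translation": [3, 4.5, 0], "rot": [0, 0, 0.03], "claw": 0},
    {"translation": [3, 4.5, 0], "rot": [0, 0, 0.03], "claw": 0},
    {"translation": [3, 4.5, 0], "rot": [0, 0, 0.03], "claw": 0},
    {"translation": [3, 4.5, 0], "rot": [0, 0, 0], "claw": 0},
  ],
)

```text
clock: 1.1
ee_pos: [0.4175, -0.2579, 0.2482]
ee_rot: [-0.484, 1.949, -1.949]
ft_force: [1.3, -1.3, -0.4]
opening: -0.002
```

jog_arm(
  increments=[
    {"translation": [1.2, 5, 0], "rot": [0, 0, 0], "claw": 0},
    {"translation": [1.2, 5, 0], "rot": [0, 0, 0], "claw": 0},
    {"translation": [1.2, 5, 0], "rot": [0, 0, 0], "claw": 0},
    {"translation": [1.2, 5, 0], "rot": [0, 0, 0], "claw": 0},
    {"translation": [1.2, 5, 0], "rot": [0, 0, 0], "claw": 0},
    {"translation": [1.2, 5, 0], "rot": [0, 0, 0], "claw": 0},
    {"translation": [1.2, 5, 0], "rot": [0, 0, 0], "claw": 0},
    {"translation": [0, 0, 0], "rot": [0, 0, 0], "claw": 0},
  ],
)

```text
clock: 2.1
ee_pos: [0.501, 0.0934, 0.248]
ee_rot: [-0.487, 1.948, -1.947]
ft_force: [-0.1, -1.3, 0.4]
opening: -0.0
```

jog_arm(
  increments=[
    {"translation": [0.5, 4.7, 0], "rot": [0, 0, 0], "claw": 0},
    {"translation": [0.8, 4.7, -1], "rot": [0, 0, 0], "claw": 0},
    {"translation": [0, 0, -4], "rot": [0, 0, 0], "claw": 0},
    {"translation": [0, 0, -4], "rot": [0, 0, 0], "claw": 0},
    {"translation": [0, 0, -3], "rot": [0, 0, 0], "claw": 0},
    {"translation": [0, 0, 0], "rot": [0, 0, 0], "claw": 0},
  ],
)

```text
clock: 2.85
ee_pos: [0.5125, 0.1835, 0.1266]
ee_rot: [-0.488, 1.951, -1.952]
ft_force: [0.5, 0.1, -0.1]
opening: 0.002
```

```bash
python3 - <<'E'
from h import *
a=snap("top","pics/t1.png")[140:230,205:325]; b=snap("scene","pics/s1.png")[150:240,195:315]
cv2.imwrite("pics/c1.png",cv2.hconcat([cv2.resize(x,(400,300),interpolation=2) for x in(a,b)]))
s=state();print(s["ee_pos"],s["qpos"])
E
```

```text
[0.51412673 0.18406226 0.12900587] [ 2.34480622e-01  5.33543979e-01  1.67312767e+00 -1.00285835e-04
  9.34776751e-01  1.31907455e+00]
```

View pics/c1.png

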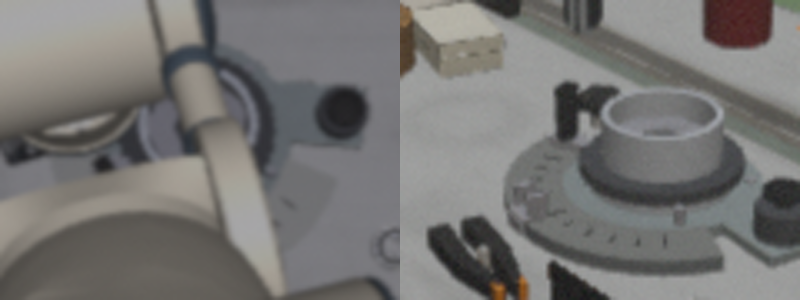

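The arm blocks the top view. The scene view shows the grip at (567,105) and the closed fingers coming in at the top, near (580,15). Next is lowering the fingers behind the grip, then checking where the tip is in the scene view.

jog_arm(
  increments=[
    {"translation": [0, 0, -3], "rot": [0, 0, 0], "claw": 0},
    {"translation": [0, 0, -2], "rot": [0, 0, 0], "claw": 0},
    {"translation": [0, 0, -1.4], "rot": [0, 0, 0], "claw": 0},
    {"translation": [0, 0, 0], "rot": [0, 0, 0], "claw": 0},
  ],
)

```text
clock: 3.45
ee_pos: [0.5139, 0.1844, 0.0645]
ee_rot: [-0.484, 1.95, -1.95]
ft_force: [0.7, 0.1, 0.4]
opening: -0.005
```

```bash
python3 - <<'E'
from h import *
b=snap("scene","pics/s2.png")[130:240,195:335]
cv2.imwrite("pics/c2.png",cv2.resize(b,None,fx=5,fy=5,interpolation=2))
s=state();p=s["ee_pos"];print(p,s["ft_force"]); print((proj("scene",[p-[0,0,.017],[.484,.170,.077]])-(195,130))*5)
E
```

```text
[0.51416132 0.18453466 0.06492024] [0.30671025 0.32698306 0.30230481]
[[275.14268492 253.79342231]
 [244.35210067 226.63428945]]
```

View pics/c2.png

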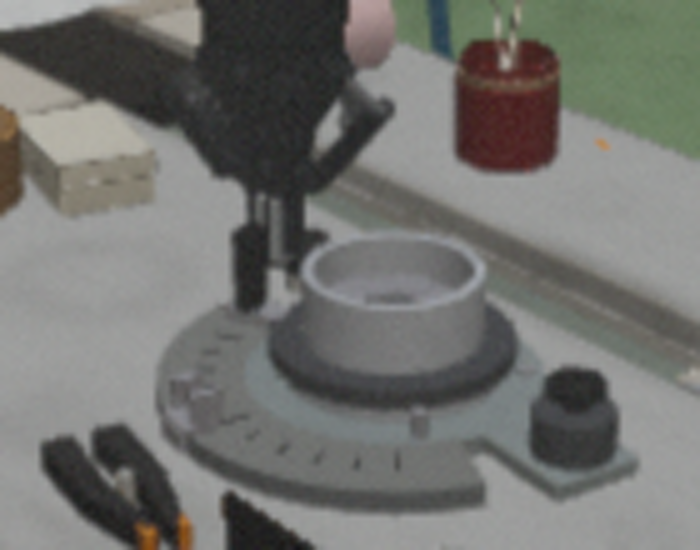

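The fingers stand clear behind the grip at about (280,250), with the grip at (250,265) and the star knob hidden behind the gripper. I'll work out the arc increments next.

```bash
python3 - <<'E'
from h import *
A=np.array([.5217,.1]); c=np.array([.5137,.1849]); j=-1.084
for th in list(np.linspace(-1.076,-.20,13)):
    er=-np.array([np.cos(th),np.sin(th)]); et=np.array([np.sin(th),-np.cos(th)])
    F=A+.08*er-.022*et; d=((F-c)*100).round(2); print(round(th,3),d.tolist(),round(th-j,3),F.round(4)); c=c+d/100; j=th
E
```

```text
-1.076 [-1.06, -0.4] 0.008 [0.5031 0.1809]
-1.003 [-0.59, -0.16] 0.073 [0.4972 0.1793]
-0.93 [-0.57, -0.2] 0.073 [0.4915 0.1773]
-0.857 [-0.55, -0.24] 0.073 [0.486  0.1749]
-0.784 [-0.54, -0.28] 0.073 [0.4806 0.1721]
-0.711 [-0.52, -0.32] 0.073 [0.4754 0.1689]
-0.638 [-0.49, -0.36] 0.073 [0.4705 0.1653]
-0.565 [-0.46, -0.39] 0.073 [0.4659 0.1614]
-0.492 [-0.43, -0.42] 0.073 [0.4616 0.1572]
-0.419 [-0.4, -0.46] 0.073 [0.4576 0.1526]
-0.346 [-0.37, -0.48] 0.073 [0.4539 0.1478]
-0.273 [-0.33, -0.5] 0.073 [0.4506 0.1428]
-0.2 [-0.29, -0.53] 0.073 [0.4477 0.1375]
```

jog_arm(
  increments=[
    {"translation": [-1.06, -0.4, 0], "rot": [0, 0, 0.008], "claw": 0},
    {"translation": [-0.59, -0.16, 0], "rot": [0, 0, 0.073], "claw": 0},
    {"translation": [-0.57, -0.2, 0], "rot": [0, 0, 0.073], "claw": 0},
    {"translation": [-0.55, -0.24, 0], "rot": [0, 0, 0.073], "claw": 0},
    {"translation": [-0.54, -0.28, 0], "rot": [0, 0, 0.073], "claw": 0},
    {"translation": [-0.52, -0.32, 0], "rot": [0, 0, 0.073], "claw": 0},
  ],
)

```text
clock: 4.25
ee_pos: [0.4754, 0.1684, 0.0651]
ee_rot: [-0.785, 1.708, -1.709]
ft_force: [1.5, -0.1, 0.3]
opening: 0.002
```

jog_arm(
  increments=[
    {"translation": [-0.49, -0.36, 0], "rot": [0, 0, 0.073], "claw": 0},
    {"translation": [-0.46, -0.39, 0], "rot": [0, 0, 0.073], "claw": 0},
    {"translation": [-0.43, -0.42, 0], "rot": [0, 0, 0.073], "claw": 0},
    {"translation": [-0.4, -0.46, 0], "rot": [0, 0, 0.073], "claw": 0},
    {"translation": [-0.37, -0.48, 0], "rot": [0, 0, 0.073], "claw": 0},
    {"translation": [-0.33, -0.5, 0], "rot": [0, 0, 0.073], "claw": 0},
    {"translation": [0, 0, 0], "rot": [0, 0, 0], "claw": 0},
  ],
)

```text
clock: 5.12
ee_pos: [0.4502, 0.1422, 0.0649]
ee_rot: [-1.067, 1.407, -1.408]
ft_force: [0.0, -0.7, 0.3]
opening: 0.002
```

```bash
python3 - <<'E'
from h import *
b=snap("scene","pics/s3.png")[165:235,215:315]
cv2.imwrite("pics/c3.png",cv2.resize(b,None,fx=7,fy=7,interpolation=2))
s=state();p=s["ee_pos"];print(p,s["ft_force"])
E
```

```text
[0.45043974 0.1423394  0.06480458] [-0.61944831 -0.23878762 -0.26193587]
```

View pics/c3.png

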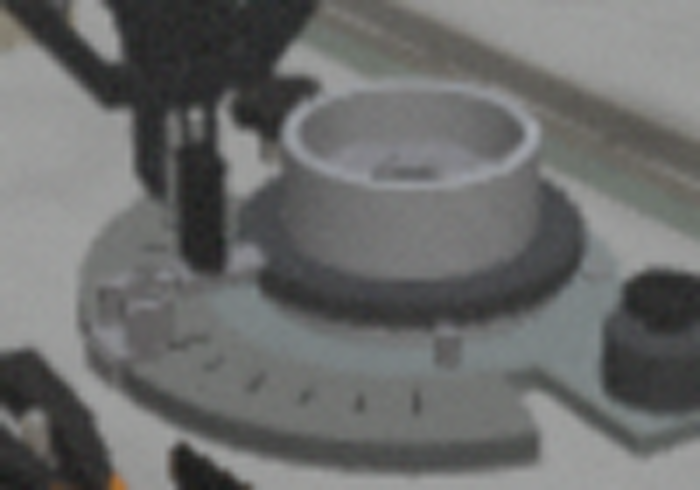

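The lever followed: the grip is at (200,150)–(205,265), the thin pointer runs left to about (155,270), and the fork prongs are at (110,295) and (150,310). I'll compare these with projected points.

```bash
python3 - <<'E'
from h import *
A=np.array([.5217,.1])
P=lambda th,r,z: np.r_[A-r*np.array([np.cos(th),np.sin(th)]),z]
q=lambda p:((proj("scene",[p])[0]-(215,165)+.5)*7-.5).round(0)
for th in(-.35,-.31,-.273,-.24,-.2,-.165,-.13,-.1): print(th,"grip top",q(P(th,.08,.077)),"grip foot",q(P(th,.08,.034)),"tip",q(P(th,.099,.030)),"prong mid",q(P(th,.110,.034)),"r102",q(P(th,.102,.034)))
im=cv2.imread("pics/s3.png"); 
a=cv2.resize(im[195:220,224:252],None,fx=25,fy=20,interpolation=cv2.INTER_CUBIC)
cv2.imwrite("pics/c4.png",cv2.convertScaleAbs(a,alpha=2,beta=-110))
E
```

```text
-0.35 grip top [191. 142.] grip foot [194. 252.] tip [143. 270.] prong mid [112. 265.] r102 [134. 261.]
-0.31 grip top [194. 145.] grip foot [197. 256.] tip [146. 275.] prong mid [116. 270.] r102 [137. 266.]
-0.273 grip top [197. 149.] grip foot [200. 259.] tip [149. 279.] prong mid [119. 275.] r102 [141. 271.]
-0.24 grip top [200. 152.] grip foot [203. 262.] tip [153. 283.] prong mid [123. 279.] r102 [144. 275.]
-0.2 grip top [204. 155.] grip foot [206. 266.] tip [157. 288.] prong mid [128. 285.] r102 [149. 280.]
-0.165 grip top [207. 158.] grip foot [210. 269.] tip [161. 292.] prong mid [133. 289.] r102 [153. 284.]
-0.13 grip top [211. 161.] grip foot [214. 273.] tip [166. 296.] prong mid [138. 294.] r102 [158. 288.]
-0.1 grip top [215. 164.] grip foot [217. 275.] tip [170. 300.] prong mid [142. 298.] r102 [162. 292.]
```

View pics/c4.png

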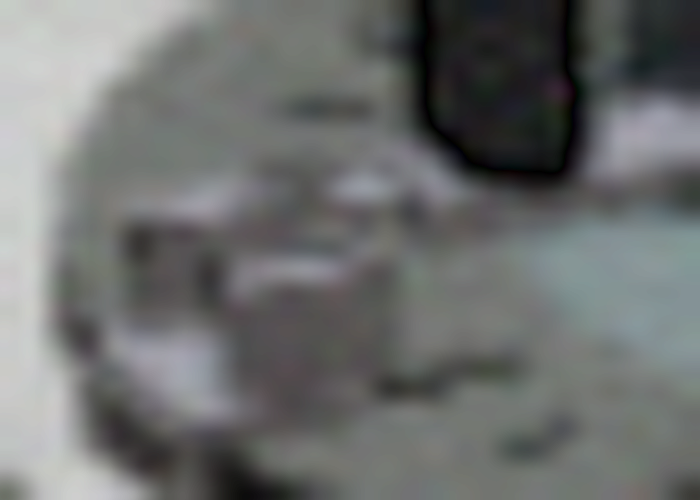

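```bash
python3 - <<'E'
from h import *
A=np.array([.5217,.1])
c=lambda p:np.array([[(p[0]+.5)/25-.5+224,(p[1]+.5)/20-.5+195]])
for n,p,z in(("far in",(248,182),.034),("far mid",(195,195),.034),("far out",(135,215),.034),("near in",(352,260),.034),("near mid",(290,270),.034),("near out",(230,282),.034),("ptr tip",(335,187),.031),("ptr base",(420,175),.031),("grip foot",(505,175),.034)):
    w=ray("scene",c(p),z)[0,:2]; d=w-A; print(n,w.round(4),"r",np.hypot(*d).round(4),"th",np.arctan2(-d[1],-d[0]).round(3))
E
```

```text
far in [0.42   0.1279] r 0.1055 th -0.268
far mid [0.414  0.1283] r 0.1114 th -0.257
far out [0.4064 0.1277] r 0.1186 th -0.236
near in [0.416  0.1051] r 0.1058 th -0.048
near mid [0.4099 0.1068] r 0.112 th -0.06
near out [0.4037 0.1079] r 0.1183 th -0.067
ptr tip [0.4291 0.1262] r 0.0963 th -0.276
ptr base [0.4374 0.1235] r 0.0875 th -0.272
grip foot [0.4405 0.1136] r 0.0823 th -0.166
```

The pointer reads −0.274, which agrees with the command. The gap centre reads −0.158 from the scene view and −0.174 from the top view. So: advance 0.11 rad, back off and lift.

jog_arm(
  increments=[
    {"translation": [-0.22, -0.4, 0], "rot": [0, 0, 0.055], "claw": 0},
    {"translation": [-0.2, -0.41, 0], "rot": [0, 0, 0.055], "claw": 0},
    {"translation": [0, 0, 0], "rot": [0, 0, 0], "claw": 0},
    {"translation": [0.1, 0.8, 0], "rot": [0, 0, 0], "claw": 0},
    {"translation": [0.2, 1.0, 0], "rot": [0, 0, 0], "claw": 0},
    {"translation": [0, 0, 4], "rot": [0, 0, 0], "claw": 0},
    {"translation": [0, 0, 5], "rot": [0, 0, 0], "claw": 0},
    {"translation": [0, 0, 5], "rot": [0, 0, 0], "claw": 0},
  ],
)

```text
clock: 6.18
ee_pos: [0.4493, 0.1531, 0.2059]
ee_rot: [-1.128, 1.329, -1.328]
ft_force: [1.8, -0.2, 0.3]
opening: -0.0
```

```bash
python3 - <<'E'
from h import *
im=snap("scene","pics/s5.png"); s=state(); print(s["ee_pos"],s["qpos"].round(2))
a=cv2.resize(im[195:220,224:252],None,fx=25,fy=20,interpolation=cv2.INTER_CUBIC)
cv2.imwrite("pics/c5.png",cv2.convertScaleAbs(a,alpha=2,beta=-110))
E
```

```text
[0.45157267 0.15363789 0.21148858] [0.2  0.33 1.75 0.   1.05 0.37]
```

View pics/c5.png

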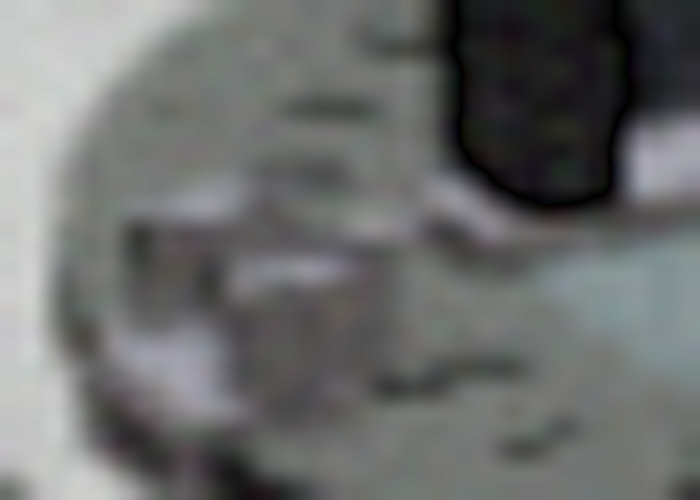

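The pointer tip is now at about (380,223), between the inner ends of the prongs at (250,182) and (350,262). I'll move clear to the right so the top camera can confirm it.

jog_arm(
  increments=[
    {"translation": [0.5, -4, 2], "rot": [0, 0, 0], "claw": 0},
    {"translation": [0.5, -6, 0], "rot": [0, 0, 0], "claw": 0},
    {"translation": [0.5, -6, 0], "rot": [0, 0, 0], "claw": 0},
    {"translation": [0.5, -6, 0], "rot": [0, 0, 0], "claw": 0},
    {"translation": [0.5, -6, 0], "rot": [0, 0, 0], "claw": 0},
    {"translation": [0.5, -6, 0], "rot": [0, 0, 0], "claw": 0},
    {"translation": [0.5, -6, 0], "rot": [0, 0, 0], "claw": 0},
    {"translation": [0.5, -6, 0], "rot": [0, 0, 0], "claw": 0},
  ],
)

```text
clock: 7.22
ee_pos: [0.49, -0.3092, 0.2243]
ee_rot: [-1.127, 1.329, -1.329]
ft_force: [1.2, 0.9, -0.1]
opening: 0.0
```

```bash
python3 - <<'E'
from h import *
im=snap("top","pics/t6.png"); s=state(); print(s["ee_pos"],s["qpos"].round(2))
x=cv2.resize(im[190:235,235:280],None,fx=12,fy=12,interpolation=cv2.INTER_CUBIC)
cv2.imwrite("pics/c6.png",cv2.convertScaleAbs(x,alpha=2,beta=-100))
A=np.array([.5217,.1])
c=lambda p:np.array([[(p[0]+.5)/25-.5+224,(p[1]+.5)/20-.5+195]])
for p in((345,225),(375,225),(395,222),(430,210)):
    w=ray("scene",c(p),.031)[0,:2]; d=w-A; print(p,w.round(4),"r",np.hypot(*d).round(4),"th",np.arctan2(-d[1],-d[0]).round(3))
E
```

```text
[ 0.49073536 -0.31598868  0.22435685] [-0.67  0.46  1.48 -0.    1.2  -0.51]
(345, 225) [0.424  0.1175] r 0.0993 th -0.177
(375, 225) [0.4263 0.1156] r 0.0967 th -0.162
(395, 222) [0.4282 0.115 ] r 0.0947 th -0.16
(430, 210) [0.4327 0.1154] r 0.0903 th -0.172
```

View pics/c6.png

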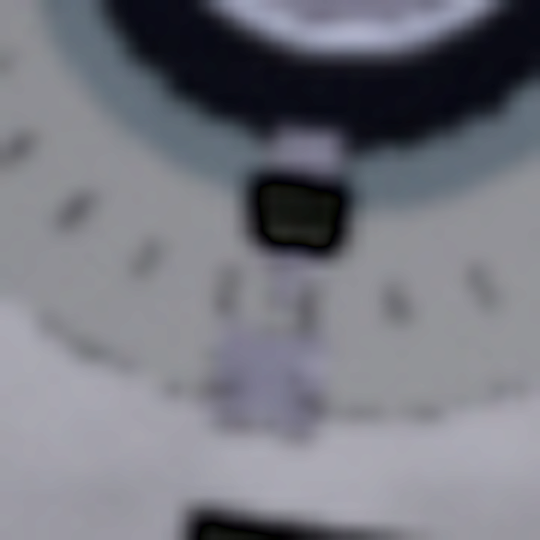

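From above, the lever, grip and pointer line runs through (310,150), (300,215) and (288,280). Extended to the fork it reaches about column 273, and the fork block's centre is about 268, so it is within about 1 mm of centre. Next, I'll go over the plunger.

jog_arm(
  increments=[
    {"translation": [0.9, 5.8, 0], "rot": [0, 0, 0], "claw": 0},
    {"translation": [0.9, 5.8, 0], "rot": [0, 0, 0], "claw": 0},
    {"translation": [0.9, 5.8, 0], "rot": [0, 0, 0], "claw": 0},
    {"translation": [0.9, 5.8, 0], "rot": [0, 0, 0], "claw": 0},
    {"translation": [0.8, 5.8, 0], "rot": [0, 0, 0], "claw": 0},
    {"translation": [0, 0, -4], "rot": [0, 0, 0], "claw": 0},
    {"translation": [0, 0, -4], "rot": [0, 0, 0], "claw": 0},
    {"translation": [0, 0, 0], "rot": [0, 0, 0], "claw": 0},
  ],
)

```text
clock: 8.28
ee_pos: [0.5321, -0.0166, 0.1423]
ee_rot: [-1.131, 1.332, -1.325]
ft_force: [-0.8, 0.0, 1.1]
opening: -0.003
```

jog_arm(
  increments=[
    {"translation": [0, 0, -3], "rot": [0, 0, 0], "claw": 0},
    {"translation": [0, 0, -2.5], "rot": [0, 0, 0], "claw": 0},
    {"translation": [0, 0, 0], "rot": [0, 0, 0], "claw": 0},
  ],
)

```text
clock: 8.65
ee_pos: [0.5335, -0.0175, 0.0895]
ee_rot: [-1.128, 1.33, -1.328]
ft_force: [-0.1, 0.2, 0.9]
opening: 0.002
```

```bash
python3 - <<'E'
from h import *
im=snap("scene","pics/s7.png"); s=state(); p=s["ee_pos"]; print(p,s["ft_force"])
x=cv2.resize(im[140:240,220:340],None,fx=6,fy=6,interpolation=cv2.INTER_CUBIC); cv2.imwrite("pics/c7.png",x)
print((proj("scene",[p-[0,0,.017],[.533,-.017,.052]])-(220,140))*6)
E
```

```text
[ 0.53402523 -0.01763266  0.09034315] [-0.63391107 -0.05892959 -0.23793855]
[[538.10813107 340.52073849]
 [532.7344052  389.79732121]]
```

View pics/c7.png

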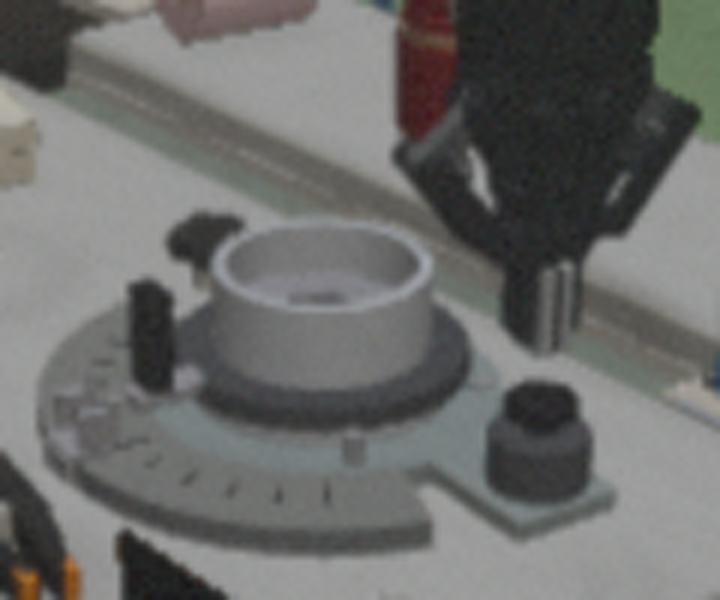

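The fingers are at (540,340), directly above the button at (541,395). I'll press down.

jog_arm(
  increments=[
    {"translation": [0, 0, -1.2], "rot": [0, 0, 0], "claw": 0},
    {"translation": [0, 0, -0.5], "rot": [0, 0, 0], "claw": 0},
    {"translation": [0, 0, -0.4], "rot": [0, 0, 0], "claw": 0},
    {"translation": [0, 0, -0.4], "rot": [0, 0, 0], "claw": 0},
    {"translation": [0, 0, -0.3], "rot": [0, 0, 0], "claw": 0},
    {"translation": [0, 0, 0], "rot": [0, 0, 0], "claw": 0},
  ],
)

```text
clock: 9.45
ee_pos: [0.5335, -0.0177, 0.0611]
ee_rot: [-1.128, 1.328, -1.328]
ft_force: [0.2, 0.0, -0.0]
opening: -0.002
```

jog_arm(
  increments=[
    {"translation": [0, 0, -0.2], "rot": [0, 0, 0], "claw": 0},
    {"translation": [0, 0, -0.1], "rot": [0, 0, 0], "claw": 0},
    {"translation": [0, 0, 0], "rot": [0, 0, 0], "claw": 0},
  ],
)

```text
clock: 9.82
ee_pos: [0.5336, -0.0177, 0.0585]
ee_rot: [-1.127, 1.328, -1.328]
ft_force: [-1.0, 0.1, 8.8]
opening: -0.002
```

```bash
python3 -c "
from workcell import *
s=state();print(s['ee_pos'],s['ft_force'])"
```

```text
[ 0.53361311 -0.01768581  0.0585418 ] [-0.9817082   0.07435199  8.81079245]
```

jog_arm(
  increments=[
    {"translation": [0, 0, -0.1], "rot": [0, 0, 0], "claw": 0},
    {"translation": [0, 0, -0.1], "rot": [0, 0, 0], "claw": 0},
    {"translation": [0, 0, 0], "rot": [0, 0, 0], "claw": 0},
  ],
)

```text
clock: 10.2
ee_pos: [0.5339, -0.0177, 0.058]
ee_rot: [-1.126, 1.327, -1.329]
ft_force: [-8.9, -0.9, 42.0]
opening: -0.003
```

Force rises steeply while z stays put, so the plunger is on its hard stop. Retreating now.

jog_arm(
  increments=[
    {"translation": [0, 0, 0.5], "rot": [0, 0, 0], "claw": 0},
    {"translation": [0, 0, 2], "rot": [0, 0, 0], "claw": 0},
    {"translation": [0, 0, 5], "rot": [0, 0, 0], "claw": 0},
    {"translation": [0, 0, 5], "rot": [0, 0, 0], "claw": 0},
    {"translation": [0, -4, 3], "rot": [0, 0, 0], "claw": 0},
    {"translation": [-0.5, -5, 0], "rot": [0, 0, 0], "claw": 0},
    {"translation": [-0.5, -5, 0], "rot": [0, 0, 0], "claw": 0},
    {"translation": [-0.5, -5, 0], "rot": [0, 0, 0], "claw": 0},
  ],
)

```text
clock: 11.2
ee_pos: [0.5181, -0.2092, 0.2113]
ee_rot: [-1.128, 1.328, -1.328]
ft_force: [1.6, -0.2, -0.2]
opening: -0.002
```

jog_arm(
  increments=[
    {"translation": [0, -5, 0], "rot": [0, 0, 0], "claw": 0},
    {"translation": [0, -5, 0], "rot": [0, 0, 0], "claw": 0},
    {"translation": [0, 0, 0], "rot": [0, 0, 0], "claw": 0},
    {"translation": [0, 0, 0], "rot": [0, 0, 0], "claw": 0},
  ],
)

```text
clock: 11.7
ee_pos: [0.5182, -0.3073, 0.2109]
ee_rot: [-1.127, 1.33, -1.328]
ft_force: [-0.6, -0.5, 0.2]
opening: 0.0
```

```bash
python3 - <<'E'
from h import *
im=snap("scene","pics/s8.png"); t=snap("top","pics/t8.png"); s=state(); print(s["ee_pos"],s["ft_force"],s["clock"])
a=cv2.resize(im[160:235,215:325],(440,300),interpolation=cv2.INTER_CUBIC); b=cv2.resize(t[185:245,220:290],(350,300),interpolation=cv2.INTER_CUBIC)
cv2.imwrite("pics/c8.png",cv2.hconcat([a,cv2.convertScaleAbs(b,alpha=1.8,beta=-80)]))
t6=cv2.imread("pics/t6.png"); d=cv2.absdiff(t6,t).max(2)[140:260,205:345]; print("top diff since before press",[(x+205,y+140,int(d[y,x])) for y,x in np.argwhere(d>25)][:20])
t0=cv2.imread("pics/top0.png"); d=cv2.absdiff(t0,t).max(2)[140:260,90:345]; yx=np.argwhere(d>25); n,l,st,c=cv2.connectedComponentsWithStats((d>25).astype(np.uint8)); print("vs start",(c[1:]+(90,140)).round(0).tolist(),st[1:,4])
E
```

```text
[ 0.51844404 -0.30661819  0.21117688] [-0.37771422 -0.42204057  0.2819944 ] 11.8
top diff since before press [(np.int64(344), np.int64(165), 51), (np.int64(343), np.int64(166), 52), (np.int64(344), np.int64(166), 80), (np.int64(342), np.int64(167), 51), (np.int64(343), np.int64(167), 80), (np.int64(344), np.int64(167), 98), (np.int64(341), np.int64(168), 44), (np.int64(342), np.int64(168), 77), (np.int64(343), np.int64(168), 97), (np.int64(344), np.int64(168), 100), (np.int64(340), np.int64(169), 35), (np.int64(341), np.int64(169), 68), (np.int64(342), np.int64(169), 94), (np.int64(343), np.int64(169), 102), (np.int64(344), np.int64(169), 98), (np.int64(339), np.int64(170), 32), (np.int64(340), np.int64(170), 64), (np.int64(341), np.int64(170), 90), (np.int64(342), np.int64(170), 101), (np.int64(343), np.int64(170), 101)]
vs start [[323.0, 214.0], [236.0, 191.0], [243.0, 189.0], [260.0, 201.0], [259.0, 207.0], [336.0, 238.0]] [1763   58   11    8   65  660]
```

The viewing limit is reached, so I'll make the last check numerically.

```bash
python3 - <<'E'
from h import *
g=lambda f:cv2.imread(f,0).astype(int)
a,b,c=g("pics/s5.png"),g("pics/s8.png"),g("pics/scene0.png")
d=abs(a-b)[180:250,205:300]; print("valve/lever region max diff after press",d.max(),np.median(d))
print("col 310 rows 200-216 before",c[200:217,310],"after",b[200:217,310])
print("expected top centre rows",proj("scene",[[.533,-.017,.052],[.533,-.017,.042]]).round(1))
E
```

```text
valve/lever region max diff after press 17 4.0
col 310 rows 200-216 before [149 150 141  97  47  42  43  43  42  42  33  40  56  71  72  66  56] after [149 150 150 150 151 151 137  77  47  45  43  46  39  45  58  62  56]
expected top centre rows [[308.8 205. ]
 [308.6 208.8]]
```

```bash
python3 -c "
from workcell import *
print(sign_off())"
```

```text
the job is handed in; nothing more can be done
None
```

The pointer stands in the fork's gap and the lock plunger is fully down. I handed the job in at about 12 s of the 45 s allowed.

- **Lever:** I pushed the grip along its arc with the closed fingertips, never pinching it, until the pointer was in the gap. The scene view puts the pointer at about −0.165 rad and the gap centre at −0.158. The top view put the gap centre at −0.174. That is about 1 mm off centre either way, with about 5 mm of play on each side.
- **Plunger:** I pressed it only after checking the pointer. The force rose from 9 to 42 N with almost no further travel, so it was on its hard stop. After I lifted off, the button's edge in the scene view was 4 pixels lower, which matches 10 mm, so it stayed down.
- **Surroundings:** The valve, lever and fork area did not change between the push and the end. Compared with the start, the top view changed only around the lever and where the arm crosses the picture. The arm does hide the right-hand part of that view, including the bearing, so I could not check the bearing there at the end. The path stayed clear of it.
- **Clearance:** The gripper finished about 0.3 m to the right of the plunger and 0.21 m up, with no contact force.

The picture-viewing limit of 12 was reached, so the last check compared pixel values rather than a viewed picture.

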